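Find the sound reel brake by its hand lever and keep it on

TASK

Check both reel brakes on the wire stand, first the left, then the right: with the backs of your fingers press the hand lever firmly in towards the bar until it goes no farther, keep it there for a moment, and let it out again. The sound brake's lever stops well short of the bar, the other runs right in to it: finish while holding the sound one firmly pressed in, the other out, so that its reel stays braked for threading. Nothing is pinched, squeezed or forced, and the things lying about stay where they are.

Things in the scene. Friction and masses are not known exactly. Their poses are not given: they have to be found in the camera images.
- stand: two-reel wire stand, screwed down: grey foot plate 155 x 240 x 8 mm, a stem with a level steel bar, behind the bar two grey brake housings with copper wire reels on top (138 mm high, from 20 mm behind the bar's axis). A hand lever on the robot's side of either end of the bar. Origin: on the bench below the bar's middle; x from the bar to the reels, y along the bar to the left, z up
- handlebar: the fixed bar, 370 mm long along the stand's y, its axis 100 mm above the bench, level with the levers, with ribbed black rubber grips 30 mm thick at its ends and the clamps that carry the levers; origin and axes as the stand's. The fingers need not touch it
- brake_left (a joint): left lever's hinge, rad: 0 sprung fully out, 0.412 against the bar. Light return spring, under 2 N at the press point; a firm press is 10 to 20 N. The sound brake's lever meets its push-rod between 0.11 and 0.18 and goes stiff there (some 1.7 N per mm; 0.15 to 0.30 under a firm press); the other stays light and stops rigidly at the bar. Which is which varies.
- brake_left_press (a point): press point on the left hand lever, on its face away from the bar, mid height, 30 mm from the ball end. The lever is a level aluminium rod 13 mm thick. The frame turns with it: y level, away from the bar (press along -y), x along the lever to the left, z up. From out to the bar the point moves 43 mm. Nothing stands above it or on the robot's side of it; foot plate 92 mm below.
- brake_left_pin (a point): the left lever's upright pivot pin, at the lever's mid height, 105 mm from the press point towards the middle of the bar and 30 mm on the robot's side of the bar's axis; the lever turns level about it. Same axes as the press point.
- brake_right (a joint): right lever's hinge, rad: 0 sprung fully out, 0.412 against the bar. Light return spring, under 2 N at the press point; a firm press is 10 to 20 N. The sound brake's lever meets its push-rod between 0.11 and 0.18 and goes stiff there (some 1.7 N per mm; 0.15 to 0.30 under a firm press); the other stays light and stops rigidly at the bar. Which is which varies.
- brake_right_press (a point): press point on the right hand lever, on its face away from the bar, mid height, 30 mm from the ball end. The lever is a level aluminium rod 13 mm thick. The frame turns with it: y level, away from the bar (press along -y), x along the lever to the left, z up. From out to the bar the point moves 43 mm. Nothing stands above it or on the robot's side of it; foot plate 92 mm below.
- brake_right_pin (a point): the right lever's upright pivot pin, at the lever's mid height, 105 mm from the press point towards the middle of the bar and 30 mm on the robot's side of the bar's axis; the lever turns level about it. Same axes as the press point.
- hex_key: a black hex key, 31 x 88 x 7 mm, lying near the middle of the bar, on the robot's side; a bystander, origin at the centre of its underside
- spanner: a combination spanner, 33 x 161 x 7 mm, lying at the right end of the bar; a bystander, origin at the centre of its underside
- screwdriver: a yellow-handled screwdriver, 190 x 29 x 27 mm, lying at the left end of the bar; a bystander, origin at the centre of its underside
- black_tape: a roll of black tape, 66 mm across, 19 mm high, at the left of the bench; a bystander, origin at the centre of its underside
- glue_bottle: a small white glue bottle, 31 mm across, 60 mm high, at the left of the bench; a bystander, origin at the centre of its underside
- roller: a white nylon guide roller, 40 mm across, 16 mm high, at the right of the bench; a bystander, origin at the centre of its underside

How it is judged (in metres and radians):
On the way, in this order (a step that is already met when the one before it is completed fails the run):
1. the left lever is pressed in until it stops, firmly (over 5 N) for 0.4 s (contact force between the fingers and brake_left above 5 N and value of joint brake_left above 0.1 rad), for 0.4 s.
2. then the right lever is pressed in until it stops, firmly (over 5 N) for 0.4 s (contact force between the fingers and brake_right above 5 N and value of joint brake_right above 0.1 rad), for 0.4 s.
At the end, for the whole second after the job is handed in: The fingers press the sound brake's lever with 5 to 35 N and it stands still on its stop, short of the bar (0.10 to 0.36 rad); the other lever is fully out (below 0.03 rad) (((contact force between the fingers and brake_left between 5 and 35 N and value of joint brake_left between 0.1 and 0.36 rad and velocity of joint brake_left between -0.1 and 0.1 rad/s and value of joint brake_right below 0.03 rad) or (contact force between the fingers and brake_right between 5 and 35 N and value of joint brake_right between 0.1 and 0.36 rad and velocity of joint brake_right between -0.1 and 0.1 rad/s and value of joint brake_left below 0.03 rad))); the arm keeps its last pose, push and grip.
It fails at once if a lever is forced (over 50 N) (contact force between the fingers and brake_left above 50 N or contact force between the fingers and brake_right above 50 N).
It fails at once if a lever is pinched or straddled between the fingers ((contact force between the fingers and brake_left above 1 N and x of the grasp point in the frame of brake_left_press between -0.08 and 0.08 m and y of the grasp point in the frame of brake_left_press between -0.06 and -0.001 m and z of the grasp point in the frame of brake_left_press between -0.03 and 0.03 m) or (contact force between the fingers and brake_right above 1 N and x of the grasp point in the frame of brake_right_press between -0.08 and 0.08 m and y of the grasp point in the frame of brake_right_press between -0.06 and -0.001 m and z of the grasp point in the frame of brake_right_press between -0.03 and 0.03 m)).
It fails at once if the fingers push on or squeeze the fixed bar (over 5 N) (contact force between the fingers and handlebar above 5 N).
It fails at once if a bystander is moved more than 15 mm or lifted (distance of any of hex_key, spanner, screwdriver, black_tape, glue_bottle, roller from where it was at the start of the episode above 0.015 m).
It also fails if it takes over 72 s, if anything falls off the work surface, if the arm or the gripper's body presses on something with over 40 N, if the wrist force passes 120 N, or if a joint passes its speed limit or range.

ROBOT

A 6-joint arm with a two-finger parallel gripper is mounted at the origin on a cart in front of the work surface, level with it; the furniture and walls round the work are solid. World frame = base frame: x ahead of the robot, y to its left, z up, the work surface at z = 0. Lengths are in mm, angles in rad, forces in N, time in s.
With the tool pointing down it reaches from about 325 to 1000 mm from the base axis. Payload 5.1 kg.
Tool frame: the origin (TCP) lies midway between the tips of the shut fingers; the grasp point (between the pads) lies 19 mm behind it (env.grip_depth is the distance from the TCP to the grasp point, in mm); z points along the fingers, y is the line along which they close (so a half turn about z gives the same grasp; the last joint's range is limited). The gripper opens to 85 mm and grips with 20 to 120 N. Pads are 22 mm wide; open, the fingers measure 114 mm over their backs; the gripper's body (76 mm by 85 mm) begins 54 mm behind the grasp point. The pads swing forward as they close: fully open they stand 13 mm farther back than shut.
Start: joints at [1.185, 0.124, 1.65, -0, 1.367, -0.083], TCP at [193.847, 620.41, 231.322] pointing down, gripper open.
Joint ranges: [-2.61, 2.61], [-1.02, 2.33], [0.03, 2.71], [-1.35, 4.49], [0.32, 2.68], [-2.91, 2.91]. Speed limits (rad/s): [2.57, 2.57, 3.14, 3.14, 3.14, 3.14].

INTERFACE

Orientations are given as a rotation vector (axis times angle).
In Python, from plant import env, inverse_kinematics, readout, eyes gives the robot as it stands. Calls block until the motion is done:
- env.move_ptp(position, orientation): joint-space move of the TCP to a pose.
- env.servo_line(position, ori=None, max_speed=150, guard=None): straight line of the TCP; ori=None keeps the orientation; max_speed is the mean speed in mm/s. With guard (N) it stops when the force on the tool has changed by that much, and returns True; else False.
- env.set_joints(angles): joint-space move.
- env.gripper_open() and env.grasp(grip_force=None): open the fingers fully, or close them until they stop; grip_force is the grip in N (None keeps the last).
- env.pause(seconds).
- inverse_kinematics(position, orientation): joint angles nearest the present ones, or None.
- readout.state(): the state.
- eyes.read_camera(name): name is "scene" or "top" or "wrist"; returns a dict with "frame" (480x640x3 uint8, blue, green, red), "range_z" (480x640 float32, mm along the optical axis (not along the pixel's ray), 0 where there is no reading), "fovy" (degrees; the focal length in pixels is half the picture's height over the tangent of half this angle, whatever the lens; pixels are square), "cx", "cy" (the principal point, pixels), "origin" and "rotation" of the camera in the world; the wrist camera has in their place "tool_from_camera" (4x4, takes a point from camera to tool coordinates, whose origin is the TCP and whose axes are the flange's). Camera axes: x right, y up, looking along -z (the intrinsics and any distortion apply to the point x, -y, -z); pixel columns grow to the right and rows downward; lengths in mm; the calibration is good to about 2 mm. A picture is of the moment at which its call begins: read the wrist's pose just before it.
A pose or a line that the arm cannot do raises env.MotionError and nothing moves.
- env.sign_off(): hands the job in; it is judged then, once.
The state is a dict: "t": time; "joints": joint angles; "joint_velocities": joint speeds; "tau": joint torques, N m; "tcp_pos": TCP position; "tool_rot": TCP orientation; "contact_force": force on the tool from outside, world axes, zero at the start; "ft_torque": the same for the moment, N m; "gripper_width": opening from 0.0 (shut) to 1.0 (fully open); "finger_force": force on a finger pad.
Only numpy, scipy, OpenCV 4.12 (cv2) and the standard library are available. Lean on these libraries where they do the work, as an engineer would, in place of code of your own. Each camera call takes 0.05 s, during which the arm holds its last target. There are 200 camera calls.

## Working session

There is one attempt and no reset: what is moved stays moved. The work goes in short steps, each a Python script; the robot and the scene stay as the last script left them, time stands still between calls to the robot, and variables do not carry over. Pictures are saved under pics/ and viewed, at most 10 in all, crops included, and the job is handed in when it is done.

```bash
ls; mkdir -p pics; python3 - <<'E'
from plant import env, readout, eyes
import cv2,numpy as np
s=readout.state();print(s['t'],s['tcp_pos'],s['tool_rot'],s['contact_force'],s['gripper_width'])
for n in("top","scene"):
    c=eyes.read_camera(n);cv2.imwrite(f'pics/{n}0.png',c['frame']);np.savez(f'{n}0.npz',**c)
    print(n,{k:v for k,v in c.items() if k not in('frame','range_z')})
E
```

```text
pics
0.0 [193.60818194 619.86594393 230.05497004] [-0.47374492 -3.10517813  0.00314581] [-0.54448448 -0.63988188 -0.66994945] 1.004415892808218
top {'fovy': 57.347741125379365, 'cx': 317.4662537168528, 'cy': 235.60854308359407, 'origin': array([ 335.15847651,   11.48748163, 1223.97068514]), 'rotation': array([ 0.15769818, -0.15791189, -1.54980903])}
scene {'fovy': 48.158534947712, 'cx': 321.11476473321125, 'cy': 237.8334776398285, 'origin': array([-151.72543153, -649.32335335,  841.69436197]), 'rotation': array([ 0.85738623, -0.38157425, -0.75746509])}
```

View pics/top0.png

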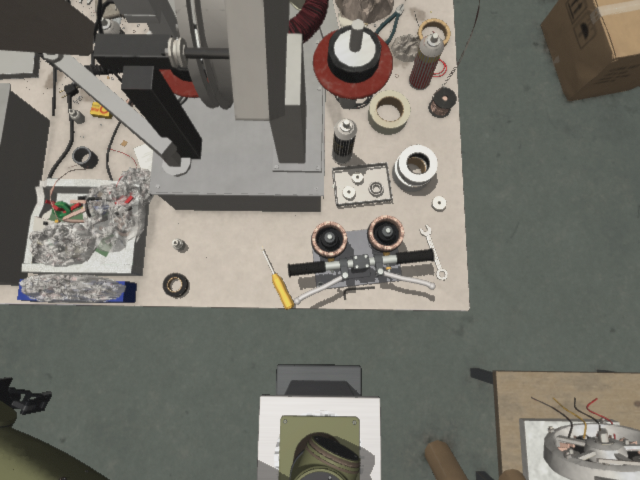

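View pics/scene0.png

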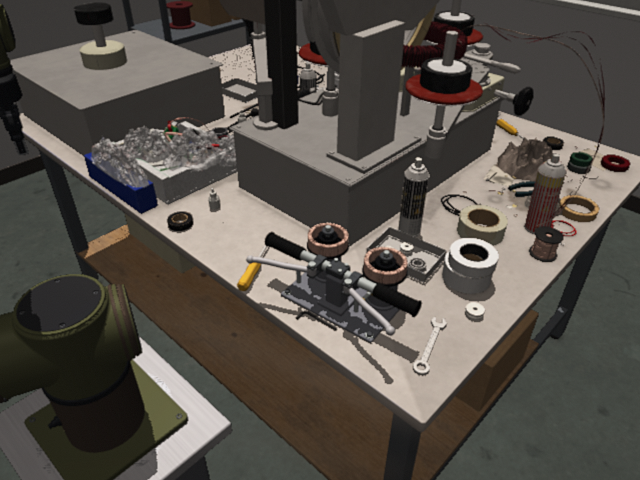

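```bash
cat > h.py <<'E'
import numpy as np,cv2
from scipy.spatial.transform import Rotation as R
def cam(c,T=None):
    """focal, origin, rotation matrix (camera->world)"""
    f=240/np.tan(np.radians(float(c['fovy']))/2)
    if T is None: return f,np.array(c['origin']),R.from_rotvec(c['rotation']).as_matrix()
    return f,T[:3,3],T[:3,:3]
def dirs(c,uv,T=None):
    f,o,M=cam(c,T);uv=np.atleast_2d(uv).astype(float)
    d=np.stack([(uv[:,0]-c['cx'])/f,-(uv[:,1]-c['cy'])/f,-np.ones(len(uv))],1)
    return o,d@M.T
def plane(c,uv,z,T=None):
    o,d=dirs(c,uv,T);return o+d*((z-o[2])/d[:,2])[:,None]
def cloud(c,T=None):
    v,u=np.mgrid[:480,:640];o,d=dirs(c,np.stack([u.ravel(),v.ravel()],1),T)
    return (o+d*c['range_z'].reshape(-1,1)).reshape(480,640,3)
def proj(c,P,T=None):
    f,o,M=cam(c,T);q=(np.atleast_2d(P)-o)@M
    return np.stack([c['cx']+f*q[:,0]/-q[:,2],c['cy']-f*q[:,1]/-q[:,2]],1)
E
python3 - <<'E'
from h import *
c=np.load('top0.npz')
im=cv2.resize(c['frame'][215:315,260:460],None,fx=4,fy=4,interpolation=cv2.INTER_CUBIC)
cv2.imwrite('pics/crop1.png',im)
P=cloud(c)
for uv in [(296,302),(310,295),(330,287),(360,264),(290,268),(433,257),(433,286),(410,280),(385,230),(330,238),(200,280),(345,285)]: print(uv,P[uv[1],uv[0]].round(), plane(c,uv,100).round()[0])
E
```

```text
(296, 302) [392.  65. 108.] [392.  65. 100.]
(310, 295) [410.  30. 106.] [410.  30. 100.]
(330, 287) [439. -23.  12.] [431. -21. 100.]
(360, 264) [490. -96. 115.] [492. -98. 100.]
(290, 268) [476.  81. 118.] [478.  83. 100.]
(433, 257) [ 510. -283.  116.] [ 513. -287.  100.]
(433, 286) [ 437. -282.  108.] [ 438. -284.  100.]
(410, 280) [ 451. -224.  107.] [ 452. -226.  100.]
(385, 230) [ 574. -158.  136.] [ 582. -164.  100.]
(330, 238) [550. -19. 143.] [559. -20. 100.]
(200, 280) [454. 338.   2.] [444. 312. 100.]
(345, 285) [445. -65.   5.] [437. -59. 100.]
```

View pics/crop1.png

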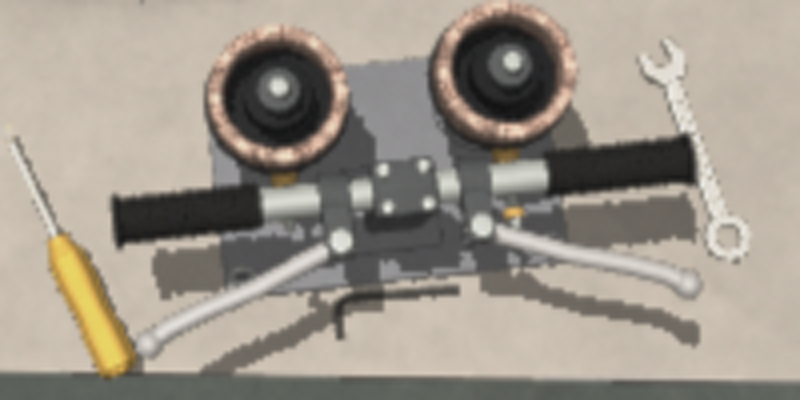

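```bash
python3 - <<'E'
from h import *
c=np.load('top0.npz')
W=lambda a,z:plane(c,(260+(np.array(a)+.5)/4-.5+0)*[1,0]+0 if 0 else [260+(a[0]+.5)/4-.5,215+(a[1]+.5)/4-.5],z)[0]
gl,gr=W((119,222),100),W((690,160),100)
print('bar',gl.round(1),gr.round(1),np.linalg.norm(gl-gr))
yb=(gl-gr)/np.linalg.norm(gl-gr);print('yaw of +y',np.degrees(np.arctan2(-yb[0],yb[1])))
xb=np.array([yb[1],-yb[0],0]);m=(gl+gr)/2
P=cloud(c);Z=P[...,2]
g=c['frame'].astype(int)
for n,pin,ball,s in(('L',(341,240),(148,345),1),('R',(481,224),(688,284),-1)):
    p,b=W(pin,108),W(ball,108)
    print(n,'pin',p.round(1),'rel bar',((p-m)@xb).round(1),((p-m)@yb).round(1),'ball',b.round(1),'len',np.linalg.norm(b-p),'out angle',np.degrees(np.arctan2(-(b-p)@xb,s*(b-p)@yb)))
    # lever pixels: height band and bright, between pin and ball
    d=(b-p)/np.linalg.norm(b-p);q=P-p;t=q@d;e=q@np.array([-d[1],d[0],0])
    k=(abs(e)<14)&(t>10)&(t<150)&(Z>97)&(Z<113)
    pts=P[k];tt=t[k];ee=e[k]
    for a in range(10,150,15):
        kk=(tt>=a)&(tt<a+15);print(a,kk.sum(),ee[kk].mean().round(1),ee[kk].min().round(1),ee[kk].max().round(1),pts[kk][:,2].max().round(1))
E
```

```text
bar [472.9  84.  100. ] [ 518.9 -284.9  100. ] 371.69545427255935
yaw of +y 7.110424698707581
L pin [462.6 -58.3 108. ] rel bar -27.9 45.9 ball [394.4  63.  108. ] len 139.17800459589054 out angle 22.203515687720586
10 28 0.9 -5.6 6.9 110.7
25 29 0.9 -5.5 6.6 109.6
40 31 0.7 -6.1 7.0 111.0
55 32 0.8 -6.0 6.7 112.2
70 29 -0.7 -6.6 5.0 111.1
85 31 -2.2 -8.4 4.3 111.9
100 30 -2.8 -8.9 3.0 109.1
115 29 -3.1 -9.3 3.2 110.7
130 36 -0.5 -8.6 7.3 112.5
145 3 -0.5 -3.2 2.5 104.6
R pin [ 474.2 -147.7  108. ] rel bar -27.4 -44.2 ball [ 437.9 -278.5  108. ] len 135.74538817058593 out angle 22.589290947252533
10 31 -2.3 -8.3 4.2 111.8
25 29 -1.8 -7.6 5.6 110.3
40 29 -2.1 -7.4 4.6 111.9
55 30 -1.1 -6.8 5.7 109.5
70 31 -0.0 -6.4 7.5 111.0
85 30 1.7 -4.3 8.5 110.8
100 30 2.9 -3.0 9.4 110.5
115 30 2.2 -3.8 8.5 112.1
130 31 -0.9 -7.5 7.0 112.3
145 1 2.2 2.2 2.2 103.4
```

```bash
cat > m.py <<'E'
from h import *
from plant import env, inverse_kinematics as ik, readout
LEV={'L':(np.array([462.6,-58.3]),np.array([394.4,63.0]),-1),'R':(np.array([474.2,-147.7]),np.array([437.9,-278.5]),1)}
def pose(n,th,gap,z=85,flip=1):
    p,b,s=LEV[n];d=(b-p)/np.linalg.norm(b-p);o=np.array([-d[1],d[0]])
    if o[0]>0:o=-o                       # outward: towards the robot
    c,sn=np.cos(s*th),np.sin(s*th);M=np.array([[c,-sn],[sn,c]])
    q=p+M@(105*d+o*(18+gap));y=np.append(M@o,0)*flip;zz=np.array([0,0,-1.])
    return np.append(q,z),R.from_matrix(np.stack([np.cross(y,zz),y,zz],1)).as_rotvec(),-np.append(M@o,0)
def st():
    s=readout.state();return s,np.array(s['contact_force'])
def press(n,flip,F=12,thmax=.47):
    """swing in along the arc until the push (relative to free air) reaches F"""
    f0=np.mean([st()[1] for _ in range(5)],0);th=-.08;log=[]
    while th<thmax:
        th+=.01 if th>.33 else .02
        q,r,u=pose(n,th,0,flip=flip);g=env.servo_line(q,r,max_speed=25,guard=9)
        s,f=st();push=-(f-f0)@u;log.append((round(th,2),round(float(push),1)))
        if push>F or g and push>F-4:break
    env.pause(.7);s,f=st();print(log);print('held',s['t'],'push',-(f-f0)@u,'f',(f-f0).round(1),s['tcp_pos'].round(1),'want',q.round(1))
    return th,-(f-f0)@u
def release(n,flip,th):
    while th>-.1:
        th-=.1;q,r,_=pose(n,max(th,-.15),0,flip=flip);env.servo_line(q,r,max_speed=60)
    q,r,_=pose(n,0,30,flip=flip);env.servo_line(q,r,max_speed=80)
E
python3 - <<'E'
from m import *
for n in 'LR':
  for fl in(1,-1):
    for z,g in((230,30),(85,30),(85,-40)):
        q,r,_=pose(n,0,g,z,fl);j=ik(q,r);print(n,fl,z,g,q.round(),None if j is None else np.round(j,2))
E
```

```text
L 1 230 30 [369.  10. 230.] [-0.12 -0.56  2.23 -0.    1.48  2.51]
L 1 85 30 [369.  10.  85.] [-0.12 -0.42  2.39 -0.    1.17  2.51]
L 1 85 -40 [430.  44.  85.] [-0.02 -0.24  2.25 -0.    1.13  2.61]
L -1 230 30 [369.  10. 230.] [-0.12 -0.56  2.23 -0.    1.48 -0.63]
L -1 85 30 [369.  10.  85.] [-0.12 -0.42  2.39 -0.    1.17 -0.63]
L -1 85 -40 [430.  44.  85.] [-0.02 -0.24  2.25 -0.    1.13 -0.53]
R 1 230 30 [ 400. -236.  230.] [-0.65 -0.3   2.05 -0.    1.39  2.76]
R 1 85 30 [ 400. -236.   85.] [-0.65 -0.15  2.18 -0.    1.11  2.76]
R 1 85 -40 [ 467. -255.   85.] [-0.6   0.    2.04 -0.    1.1   2.81]
R -1 230 30 [ 400. -236.  230.] [-0.65 -0.3   2.05 -0.    1.39 -0.38]
R -1 85 30 [ 400. -236.   85.] [-0.65 -0.15  2.18 -0.    1.11 -0.38]
R -1 85 -40 [ 467. -255.   85.] [-0.6   0.    2.04 -0.    1.1  -0.33]
```

```bash
python3 - <<'E'
from m import *
env.grasp(20)
q,r,_=pose('L',0,30,230,-1);env.move_ptp(q,r)
q,r,_=pose('L',0,30,85,-1);env.servo_line(q,r)
q,r,_=pose('L',-.08,0,85,-1);env.servo_line(q,r,max_speed=60);env.pause(.2)
from plant import eyes
cv2.imwrite('pics/w1.png',eyes.read_camera('scene')['frame'][200:380,180:480].repeat(2,0).repeat(2,1))
s,f=st();print(s['t'],f,s['gripper_width'],s['tcp_pos'],q)
E
```

```text
5.0083 [ 0.72511999  0.36325563 -0.07612294] -0.002593863508401197 [388.81109107  18.69764475  84.89177204] [389.05590554  18.77312223  85.        ]
```

View pics/w1.png

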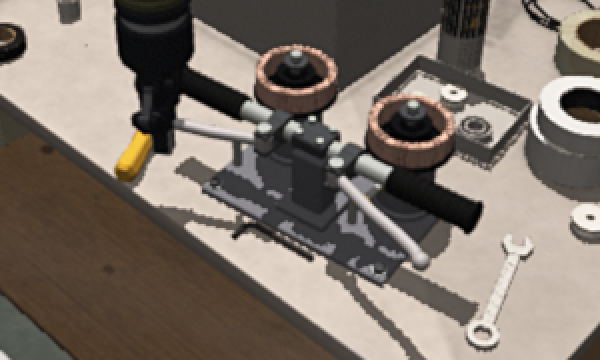

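The shut fingers stand on the robot's side of the left lever near its outer end (crop about 160,135), clear of the screwdriver (135,160). Pressing next.

```bash
python3 - <<'E'
from m import *
th,p=press('L',-1);print(th,p)
E
```

```text
[(-0.06, 1.4), (-0.04, 1.2), (-0.02, 0.6), (0.0, 0.5), (0.02, 0.8), (0.04, 2.6), (0.06, 1.5), (0.08, 0.8), (0.1, 2.3), (0.12, 2.3), (0.14, 1.4), (0.16, 3.1), (0.18, 2.5), (0.2, 2.4), (0.22, 2.1), (0.24, 2.5), (0.26, 2.3), (0.28, 1.5), (0.3, 1.9), (0.32, 2.7), (0.34, 3.0), (0.35, 2.5), (0.36, 3.0), (0.37, 3.5), (0.38, 1.4), (0.39, 2.8), (0.4, 2.1), (0.41, 3.4), (0.42, 6.7), (0.43, 10.7), (0.44, 14.4)]
held 13.4583 push 13.697496294925577 f [-13.4  -4.1   8.5] [434.5  44.8  84.7] want [437.1  45.1  85. ]
0.4400000000000001 13.697496294925577
```

The left lever ran right in to the bar, so it is the failed one. I'll release it and press the right.

```bash
python3 - <<'E'
from m import *
release('L',-1,.44)
q,r,_=pose('L',0,30,200,-1);env.servo_line(q,r)
q,r,_=pose('R',0,30,200,-1);env.move_ptp(q,r)
q,r,_=pose('R',0,30,85,-1);env.servo_line(q,r)
q,r,_=pose('R',-.08,0,85,-1);env.servo_line(q,r,max_speed=60);env.pause(.2)
th,p=press('R',-1);print(th,p)
env.pause(.5);s,f=st();print(s['t'],f)
from plant import eyes
c=eyes.read_camera('top');cv2.imwrite('pics/t2.png',cv2.resize(c['frame'][215:315,260:460],None,fx=4,fy=4))
E
```

```text
[(-0.06, 0.9), (-0.04, 0.9), (-0.02, 0.3), (0.0, -0.7), (0.02, 1.4), (0.04, 1.0), (0.06, 1.7), (0.08, 1.8), (0.1, 0.5), (0.12, 1.7), (0.14, 1.3), (0.16, 2.4), (0.18, 3.7), (0.2, 5.8), (0.22, 7.5), (0.24, 10.6), (0.26, 12.6)]
held 24.2 push 13.188419744480525 f [-13.2   1.5   7.9] [ 452.5 -252.1   84.8] want [ 455.1 -252.5   85. ]
0.25999999999999995 13.188419744480525
24.7 [-12.84297524   1.80660903   7.99692423]
```

View pics/t2.png

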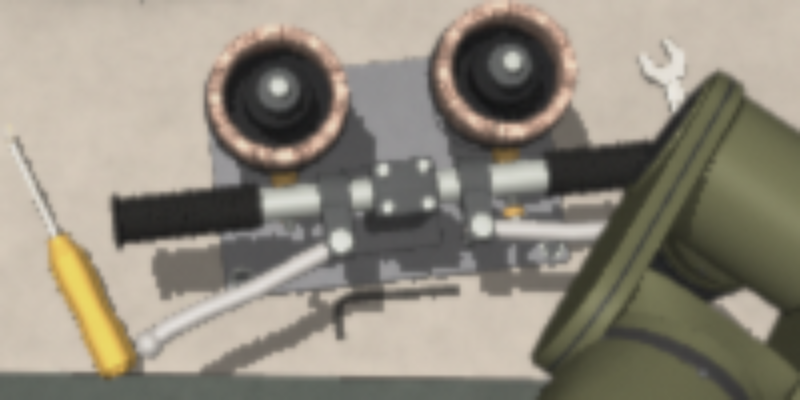

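The left lever is fully out again, with its ball at (148,345) as at the start. The right lever is held about 0.24 rad in, stiff at 13 N, and the screwdriver and hex key have not moved.

```bash
python3 -c "
from plant import env
print(env.sign_off())"
```

```text
the job is handed in; nothing more can be done
None
```

I checked both brakes, left then right, and handed the job in: the left lever ran right in to the bar, so it is faulty and I let it fully out; the right one is sound, held pressed at about 13 N, well short of the bar (no verdict was returned).

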